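# Tighten the fan retaining ring with a pin spanner

### The arm

A 7-joint arm with a two-finger parallel gripper is mounted at the origin on the work surface. World frame = base frame: x ahead of the robot, y to its left, z up, the work surface at z = 0. Lengths are in m, angles in rad, forces in N, time in s.
With the tool pointing down it reaches from about 0.425 to 0.925 m from the base axis. Payload 6.8 kg.
Tool frame: the origin (TCP) lies between the finger pads; the fingertips stand 14 mm ahead of it and the grasp point (between the pads) lies 5 mm behind it; z points along the fingers, y is the direction in which the jaws open and shut (so a half turn about z gives the same grasp; the last joint's range is limited). The gripper opens to 85 mm and grips with 20 to 120 N. Pads are 22 mm wide; open, the fingers measure 114 mm over their backs; the gripper's body (76 mm by 85 mm) begins 54 mm behind the grasp point. The pads swing forward as they close: fully open they stand 13 mm farther back than shut.
Start: joints at [-1.252, 0.477, 0.022, 1.555, -0.011, 1.109, -0.083], TCP at [0.279, 0.614, 0.21] pointing down, gripper open.
Joint ranges: [-2.96, 2.96], [-0.34, 2.1], [-1.41, 1.46], [0.24, 2.44], [-1.37, 4.51], [0.17, 1.92], [-2.96, 2.96]. Speed limits (rad/s): [2.39, 2.39, 3.14, 3.14, 3.14, 3.14, 3.14].

### API

Orientations are given as a unit quaternion [w, x, y, z].
In Python, from station import bot gives the robot as it stands.
- The arm moves only by the shell command python3 -m crank 'ROWS' [FORCE]. ROWS is JSON, a list of rows, each a list of 3 entries, a list of its own where there are three numbers: the shift along the tool's x, y, z in m, then the turn, a rotation vector about the tool's x, y, z in degrees, then the finger opening in m, from 0 to 0.0854. A call has 1 to 10 rows; each row shifts and turns the commanded pose from where the row before left it, along the tool's axes as they then stand; what a row does not reach is not made up. A row lasts 1/8 s, in which the tool goes at most 62.5 mm and 10.7 degrees, less where a joint would pass 70% of its speed; a pose out of reach is approached as far as the arm can. A call is refused whole if a number of a shift passes 0.0625 or a number of a turn 10.7, either way. A call with a gripper value outside its range is refused whole. The fingers move at their own pace and stop on an object; FORCE is the grip in N (left out, the last holds). Time passes only in rows, so rows that do not move let the fingers close. It gives the time, the measured TCP pose, the force and the opening at its end, in the units of the state.
- bot.get_obs(): the state, without advancing time (a new reading comes with each control period).
- bot.read_camera(name): name is "side" or "top"; returns (picture, depth): 400x640x3 uint8, red, green, blue; 400x640 float32, m along the optical axis (not along the pixel's ray), 0 where there is no reading.
- bot.calibration(name): a dict with "fx", "fy", "cx", "cy" (pixels), "D" ([k1, k2, p1, p2, k3] as OpenCV has them; the pictures are not rectified), "extrinsics" (4x4, takes a point from camera to world coordinates). Camera axes: x right, y down, z forward; pixel columns grow to the right and rows downward; lengths in m; the calibration is good to about 2 mm. A picture is of the moment at which its call begins. calibration takes no time and is no camera call.
- bot.hand_in(): hands the job in, once; it reports no verdict.
The state is a dict: "t": time; "q": joint angles; "joint_vel": joint speeds; "joint_torque": joint torques, N m; "eef_pos": TCP position; "tool_rot": TCP orientation; "contact_force": force on the tool from outside, world axes, zero at the start; "torque": the same for the moment, N m; "gripper_width": opening from 0.0 (shut) to 1.0 (fully open).
Only numpy, scipy, OpenCV 4.12 (cv2) and the standard library are available. Lean on these libraries where they do the work, as an engineer would, in place of code of your own. Each camera call takes 0.05 s, during which the arm holds its last target.

### The job

The circulation fan taken out of the serum refrigerator lies on the counter with its steel retaining ring not yet tight. Take the pin spanner from its rest, feel both of its pins fully into the two holes of the ring before turning, and turn the ring clockwise with it up to its stop, gently and without touching the ring with the gripper. Then lay the spanner back in its rest as it lay, upright with its pins in the slot, and leave the other things alone.

Things in the scene. Friction and masses are not known exactly. Their poses are not given: they have to be found in the camera images.
- fan_unit: Fixed fan unit: white square housing 160 x 160 mm on a 168 mm square foot, its top 38 mm above the counter. Centred on that lies a flat steel retaining ring round a low fan (no higher than 44 mm). Origin: centre of the underside, z up.
- ring_centre (a point): Centre of the ring at its flat top, 48 mm above the counter; the ring turns about the vertical through it. Ring: outer diameter about 99, inner 61, 10 mm thick. Two round holes through it, 9 mm wide with a 1 mm chamfer, lie 40 mm either side of the centre (80 mm apart), 10 mm deep down to the housing.
- ring (a joint): Ring angle, rad, growing clockwise seen from above; stop at 1.5, starts at 0.4 to 0.85. Friction about 0.35 N m, stays where left. The line through the holes stands (this value) clockwise from the unit's x axis, but the holes are drilled up to 0.5 rad to either side of that, differently at each start: feel or look for them.
- ring_witness (a point): A reference point (nothing to see) that turns with the ring, 40 mm from its centre at its top, at the joint value clockwise from the unit's x axis. Not a hole: those are up to 0.5 rad away. Shows only whether the ring has turned.
- spanner: Loose pin spanner, 0.15 to 0.31 kg: steel bar 100 (x) x 22 (y) x 9 mm; on its middle an upright black handle block 42 (x) x 16 mm (y), 8 to 58 mm above the bar's underside, to be gripped across its 16 mm. Two 6 mm pins point down 8 mm, 40 mm either side of the middle along x; ends alike. Origin: middle of the bar's underside, z up.
- pin_a (a point): Tip of the pin at the spanner's +x end, slightly tapered, 8 mm below the bar's underside. With both pins fully in the holes the bar lies flat on the ring (spanner origin 48 mm above the counter); with the pins standing on the ring's top it is 8 mm higher.
- pin_b (a point): Centre of the tip of the pin at the spanner's -x end, 8 mm below the bar's underside.
- rest: Fixed spanner rest: two grey rails 120 mm long (x), 12 mm wide, tops 20 mm above the counter, with a 12 mm slot between them along x, on a 136 x 50 x 4 mm steel foot. The spanner starts along it, bar on the rails (origin 20 mm above the counter), pins in the slot. Origin: centre of the underside, z up.
- vial: Bystander: loose glass vial, 32 mm diameter, 60 mm tall. Origin: centre of its underside.
- carton: Bystander: loose paper carton, 50 x 90 x 45 mm. Origin: centre of its underside.
- logger: Bystander: loose white temperature logger with a dark display, 70 x 45 x 20 mm. Origin: centre of its underside.

How it is judged:
On the way, in this order (a step that is already met when the one before it is completed fails the run):
1. both pins are at least 5 mm deep in the ring's holes, the ring not yet turned (witness point within 12 mm of its start) (z of each of pin_a, pin_b in the frame of fan_unit below 0.043 m and horizontal distance between pin_a and ring_centre between 0.034 and 0.046 m and horizontal distance between pin_b and ring_centre between 0.034 and 0.046 m and distance of ring_witness from where it was at the start of the episode below 0.012 m), for 0.1 s.
2. the ring has been turned clockwise to within 0.06 rad of its stop, both pins still in the holes (value of joint ring above 1.44 rad and z of each of pin_a, pin_b in the frame of fan_unit below 0.043 m and horizontal distance between pin_a and ring_centre between 0.034 and 0.046 m and horizontal distance between pin_b and ring_centre between 0.034 and 0.046 m), for 0.1 s.
At the end, for the whole second after the job is handed in: The ring is within 0.06 rad of its stop (joint above 1.44); the spanner lies at rest in its rest: middle within 25 mm of the rest's, bar on the rails (17 to 23 mm above the rest's underside), upright within 0.1 rad, along the slot within 0.2 rad (value of joint ring above 1.44 rad and horizontal distance between spanner and rest below 0.025 m and z of spanner in the frame of rest between 0.017 and 0.023 m and angle between spanner's own z axis and vertical below 0.1 rad and angle between the x axis of spanner and the x axis of rest, either way round below 0.2 rad and linear speed of spanner below 0.02 m/s); the robot touches nothing.
It fails at once if the spanner bears on the fan unit or its ring with more than 60 N in all (forces of all touching points added up) (contact force between spanner and fan_unit above 60 N).
It fails at once if the robot touches the fan unit or its ring with more than 2 N (contact force between any of the fingers, the arm and fan_unit above 2 N).
It fails at once if a bystander is moved more than 20 mm (distance of any of vial, carton, logger from where it was at the start of the episode above 0.02 m).
It also fails if it takes over 72 s, if anything falls off the work surface, if the arm or the gripper's body presses on something with over 40 N, if the wrist force passes 120 N, or if a joint passes its speed limit or range.

## Working session

There is one attempt and no reset: what is moved stays moved. The work goes in short steps, Python scripts to look and compute and a shell command to move; the robot and the scene stay as the last step left them, time stands still between calls to the robot, and variables do not carry over. Pictures are saved under pics/ and viewed, and the job is handed in when it is done.

```bash
ls; mkdir -p pics; python3 - <<'E'
from station import bot
import cv2,numpy as np
print(bot.get_obs())
for n in("side","top"):
    im,d=bot.read_camera(n)
    cv2.imwrite(f"pics/{n}0.png",im[:,:,::-1]); np.savez(f"{n}0.npz",im=im,d=d)
    c=bot.calibration(n); print(n,c)
E
```

```text
pics
{'t': 0.0, 'q': array([-1.25211994,  0.47782078,  0.02233568,  1.55641593, -0.01149831,
        1.10925483, -0.08308755]), 'joint_vel': array([ 2.87200261e-04, -2.20967388e-03, -8.38841259e-04, -2.21833715e-05,
        1.93451691e-03,  2.37796406e-04, -5.65051799e-04]), 'joint_torque': array([-8.87003662e-04, -5.96474969e+01,  1.60752073e+00, -2.81189096e+01,
        1.24653368e-02,  9.65496758e-03,  1.29191335e-05]), 'eef_pos': array([0.27917268, 0.61390621, 0.20912677]), 'tool_rot': array([-1.22850190e-04,  2.11753426e-01,  9.77322722e-01, -8.76813395e-04]), 'contact_force': array([ 0.54809701,  0.39189086, -0.22931407]), 'torque': array([-0.00737126,  0.03420889, -0.01836475]), 'gripper_width': 1.0003495819546528}
side {'fx': 450.664181818575, 'fy': 450.664181818575, 'cx': 306.6356422344436, 'cy': 198.2836082296843, 'D': array([-0.04201344,  0.        ,  0.        ,  0.        ,  0.        ]), 'extrinsics': array([[ 0.83916533, -0.32476933,  0.43626417,  0.15343942],
       [-0.5435092 , -0.53023042,  0.65073301, -0.57551684],
       [ 0.01998241, -0.78318618, -0.6214661 ,  0.70963215],
       [ 0.        ,  0.        ,  0.        ,  1.        ]])}
top {'fx': 395.45395508274186, 'fy': 395.45395508274186, 'cx': 319.1475498621644, 'cy': 197.67458268314317, 'D': array([0.02810252, 0.        , 0.        , 0.        , 0.        ]), 'extrinsics': array([[-1.09483151e-02, -9.99037290e-01,  4.24809045e-02,
         5.64670390e-01],
       [-9.99939889e-01,  1.09636682e-02,  1.28445192e-04,
         9.12570040e-02],
       [-5.94068081e-04, -4.24769447e-02, -9.99097271e-01,
         9.38839712e-01],
       [ 0.00000000e+00,  0.00000000e+00,  0.00000000e+00,
         1.00000000e+00]])}
```

View pics/top0.png

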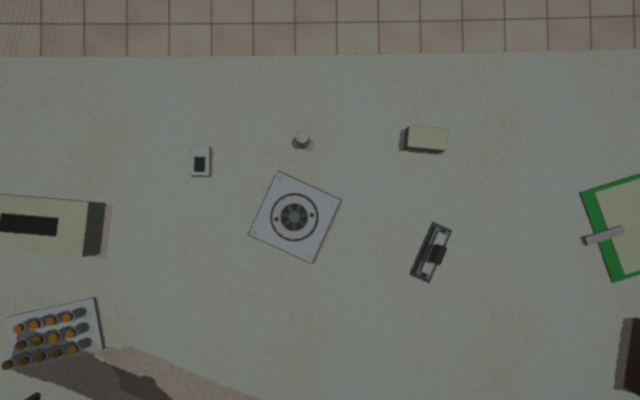

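View pics/side0.png

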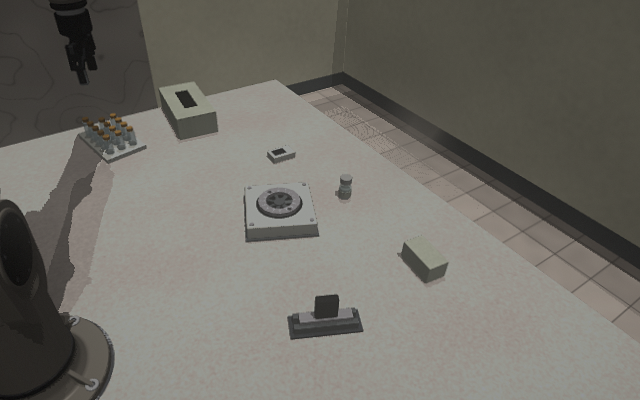

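```bash
cat > h.py <<'E'
from station import bot
import cv2,numpy as np
def ray(n,px,c=None):
    c=c or bot.calibration(n)
    K=np.array([[c['fx'],0,c['cx']],[0,c['fy'],c['cy']],[0,0,1]])
    p=cv2.undistortPoints(np.array(px,float).reshape(-1,1,2),K,c['D']).reshape(-1,2)
    R=c['extrinsics'][:3,:3]; return c['extrinsics'][:3,3],np.c_[p,np.ones(len(p))]@R.T
def onz(n,px,z):
    o,d=ray(n,px); return o+d*((z-o[2])/d[:,2])[:,None]
def proj(n,P):
    c=bot.calibration(n);K=np.array([[c['fx'],0,c['cx']],[0,c['fy'],c['cy']],[0,0,1]])
    E=np.linalg.inv(c['extrinsics']); r,_=cv2.Rodrigues(E[:3,:3])
    return cv2.projectPoints(np.array(P,float).reshape(-1,1,3),r,E[:3,3],K,c['D'])[0].reshape(-1,2)
def crop(im,x,y,w,h,s,fn):
    cv2.imwrite(fn,cv2.resize(im[y:y+h,x:x+w,::-1],None,fx=s,fy=s,interpolation=cv2.INTER_CUBIC))
E
python3 - <<'E'
from h import *
t=np.load('top0.npz')['im']; s=np.load('side0.npz')['im']
g=lambda a:np.clip(a.astype(float)*1.6,0,255).astype(np.uint8)
a=cv2.resize(g(t)[165:270,240:350,::-1],None,fx=5.5,fy=5.5,interpolation=cv2.INTER_CUBIC)
cv2.imwrite('pics/fan.png',a)
crop(g(t),400,212,64,80,7,'pics/sp.png')
crop(g(s),235,170,95,75,8,'pics/fans.png')
crop(g(s),280,285,95,60,8,'pics/sps.png')
E
```

```text
(no output)
```

View pics/fan.png

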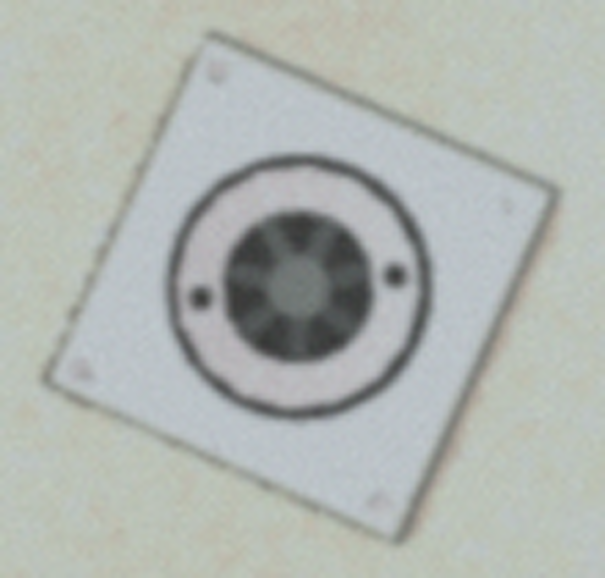

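View pics/sp.png

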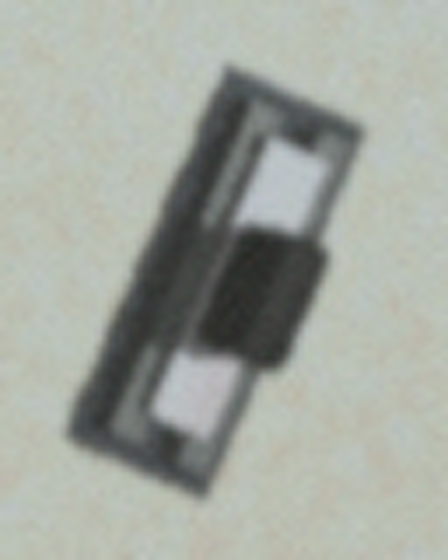

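View pics/fans.png

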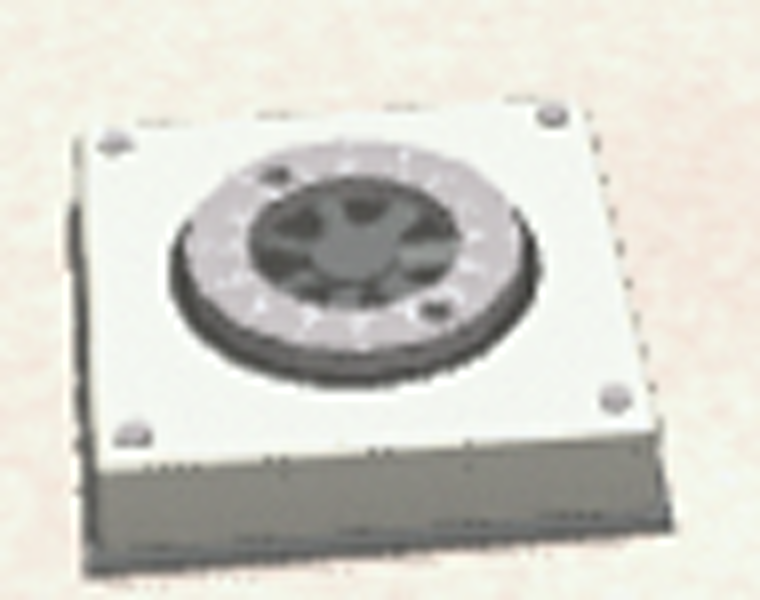

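View pics/sps.png

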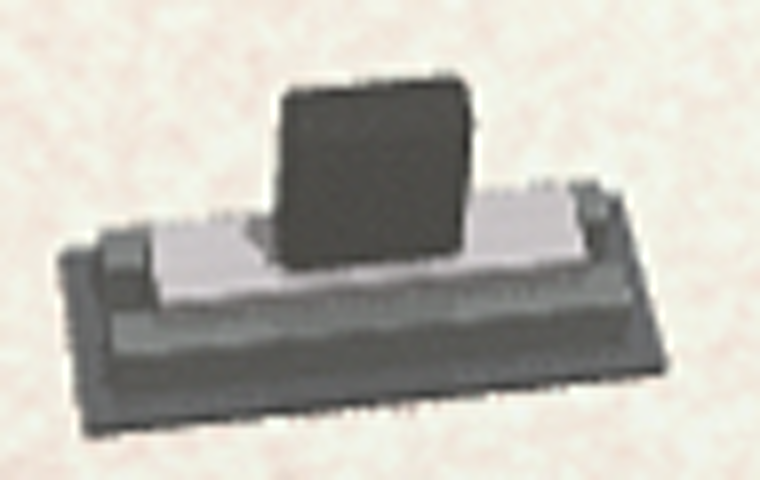

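```bash
python3 - <<'E'
from h import *
t=np.load('top0.npz')['im']; s=np.load('side0.npz')['im']
def refine(im,p,z,n,r=4):
    g=cv2.cvtColor(im,cv2.COLOR_RGB2GRAY).astype(float)
    for _ in range(5):
        x,y=np.round(p).astype(int); w=g[y-r:y+r+1,x-r:x+r+1]
        m=np.clip(np.median(w)*0.95-w,0,None); Y,X=np.mgrid[y-r:y+r+1,x-r:x+r+1]
        m=m*((X-p[0])**2+(Y-p[1])**2<=12); p=np.array([(m*X).sum(),(m*Y).sum()])/m.sum()
    return p,onz(n,[p],z)[0]
H={}
# hole visible center roughly at z ~ top
for n,im,ps in(("top",t,[(276.5,219),(312,215)]),("side",s,[(235+275/8,170+175/8),(235+435/8,170+310/8)])):
    P=[refine(im,np.array(p),0.047,n) for p in ps]
    for p,w in P: print(n,p,w)
    a,b=P[0][1],P[1][1]; d=a-b; print(' ctr',(a+b)/2,'len',np.linalg.norm(d),'ang',np.degrees(np.arctan2(d[1],d[0]))%180)
# ring outer ellipse top: ring bright blob
g=cv2.cvtColor(t,cv2.COLOR_RGB2GRAY)
# spanner: bright bar pieces
hsv=cv2.cvtColor(t,cv2.COLOR_RGB2HSV)
sub=t[212:292,400:464].astype(int)
print('bright thr', np.percentile(sub.sum(2),[5,50,90,99]))
# rest foot + spanner dark mask
gs=g[212:292,400:464]; bgv=np.median(gs); print(bgv)
m=((gs<bgv*0.8)|((sub[:,:,2]-sub[:,:,0])>8)).astype(np.uint8)
m=cv2.morphologyEx(m,cv2.MORPH_CLOSE,np.ones((3,3)))
c=max(cv2.findContours(m,0,2)[0],key=cv2.contourArea)
box=cv2.boxPoints(cv2.minAreaRect(c))+[400,212]; print('foot',box.tolist())
w=onz("top",box,0.004);print(w,w.mean(0),[np.linalg.norm(w[i]-w[i-1]) for i in range(4)])
br=(((sub[:,:,2]-sub[:,:,0])>-2)&(gs>bgv*0.85)).astype(np.uint8)
for c in cv2.findContours(br,0,2)[0]:
    if cv2.contourArea(c)>20: print('bar', (cv2.boxPoints(cv2.minAreaRect(c))+[400,212]).tolist())
E
```

```text
top [276.03424803 218.71686875] [0.55624158 0.18894984 0.047     ]
top [311.4121439  214.66209191] [0.56447624 0.10921819 0.047     ]
 ctr [0.56035891 0.14908401 0.047     ] len 0.08015575947456911 ang 95.89658762917718
side [272.17050582 197.58394681] [0.55049584 0.16315734 0.047     ]
side [291.04849785 212.19356223] [0.56066859 0.09412056 0.047     ]
 ctr [0.55558222 0.12863895 0.047     ] len 0.06978224349044239 ang 98.38235897678459
bright thr [115. 349. 357. 362.]
118.0
foot [[407.7217779159546, 274.08218002319336], [431.72673416137695, 220.53267288208008], [454.98415756225586, 230.95841598510742], [430.9792022705078, 284.50791931152344]]
[[ 0.42313558 -0.11398791  0.004     ]
 [ 0.54764897 -0.17306917  0.004     ]
 [ 0.52266739 -0.22682946  0.004     ]
 [ 0.39857811 -0.16757342  0.004     ]] [ 0.47300751 -0.17036499  0.004     ] [np.float64(0.058944687852846046), np.float64(0.13781936703192102), np.float64(0.05928108676263178), np.float64(0.13751155081855207)]
bar [[421.40000343322754, 270.2000045776367], [426.2000026702881, 260.6000061035156], [433.8000030517578, 264.40000915
[... 296 characters left out ...]
3.2000045776367, 242.60000038146973], [438.8000030517578, 231.4000015258789], [446.4000015258789, 235.2000026702881], [440.8000030517578, 246.4000015258789]]
bar [[449.2953338623047, 230.07772064208984], [459.05699157714844, 224.38341999053955], [469.139892578125, 241.66839218139648], [459.37823486328125, 247.3626937866211]]
bar [[407.78154039382935, 218.54769134521484], [418.19076919555664, 214.87384510040283], [426.5723075866699, 238.6215362548828], [416.16307830810547, 242.29538345336914]]
bar [[449.0, 212.0], [463.0, 212.0], [463.0, 219.0], [449.0, 219.0]]
bar [[417.50000381469727, 222.5], [429.00000381469727, 211.00000047683716], [436.50000381469727, 218.5], [425.00000381469727, 230.0]]
```

```bash
python3 - <<'E'
from h import *
t=np.load('top0.npz');d=t['d']
def cr(x,y,x0,y0,s): return ((x+.5)/s-.5+x0,(y+.5)/s-.5+y0)
w=onz("side",[cr(276,175,235,170,8),cr(435,310,235,170,8)],.047); e=w[0]-w[1]
print('side holes',w,w.mean(0),np.linalg.norm(e),np.degrees(np.arctan2(e[1],e[0])))
# bar ends z=.029
w=onz("top",[(425.2,272.1),(442.6,233.3)],.029); e=w[1]-w[0]
print('bar',w.mean(0),np.linalg.norm(e),np.degrees(np.arctan2(e[1],e[0])))
# bar side view corners (outer): left end top (155,228)-(165,300); right end (578,183)-(588,258)
w=onz("side",[cr(157,228,280,285,8),cr(163,302,280,285,8),cr(577,185,280,285,8),cr(587,257,280,285,8)],.029)
a=w[:2].mean(0);b=w[2:].mean(0);e=a-b;print('bar side',(a+b)/2,np.linalg.norm(e),np.degrees(np.arctan2(e[1],e[0])))
# foot corners from top crop by eye
w=onz("top",[cr(228,66,400,212,7),cr(364,130,400,212,7),cr(205,496,400,212,7),cr(70,435,400,212,7)],.004)
e=w[:2].mean(0)-w[2:].mean(0);print('foot',w.mean(0),np.linalg.norm(e),np.degrees(np.arctan2(e[1],e[0])),np.linalg.norm(w[0]-w[1]),np.linalg.norm(w[2]-w[3]))
# foot side view
w=onz("side",[cr(63,250,280,285,8),cr(85,435,280,285,8),cr(668,370,280,285,8),cr(613,190,280,285,8)],.004)
e=w[:2].mean(0)-w[2:].mean(0);print('foot side',w.mean(0),np.linalg.norm(e),np.degrees(np.arctan2(e[1],e[0])))
# housing top corners
w=onz("top",[cr(210,36,240,165,5.5),cr(557,191,240,165,5.5),cr(400,542,240,165,5.5),cr(47,380,240,165,5.5)],.03)
print('fan',w,w.mean(0))
w=onz("side",[cr(80,130,235,170,8),cr(590,100,235,170,8),cr(658,435,235,170,8),cr(100,468,235,170,8)],.038)
print('fan side',w,w.mean(0))
# depth: handle top points
o=[]
for y in range(215,290):
  for x in range(400,464):
    r,dd=ray("top",[(x,y)]); o.append(r+dd[0]*d[y,x])
o=np.array(o); h=o[o[:,2]>.068]; print(len(h),h.mean(0),h.min(0),h.max(0),cv2.minAreaRect(h[:,:2].astype(np.float32)*1000))
ob=bot.get_obs()
from scipy.spatial.transform import Rotation as R
q=ob['tool_rot'];print(R.from_quat(np.r_[q[1:],q[0]]).as_matrix())
E
```

```text
side holes [[0.55587076 0.18781279 0.047     ]
 [0.56372866 0.10845182 0.047     ]] [0.55979971 0.1481323  0.047     ] 0.07974904421010279 95.65469479095758
bar [ 0.47489155 -0.16915933  0.029     ] 0.09709179418276287 -25.474579258548175
bar side [ 0.47431491 -0.171056    0.029     ] 0.09848848185595194 155.05681227237562
foot [ 0.47464101 -0.16850562  0.004     ] 0.13412532028251195 -24.641708685421364 0.04994970926575564 0.048954417921197944
foot side [ 0.47269403 -0.17020146  0.004     ] 0.13470318286688132 155.31673304333043
fan [[0.66560983 0.18610858 0.03      ]
 [0.59898276 0.04147956 0.03      ]
 [0.45394337 0.10859814 0.03      ]
 [0.52260452 0.25481735 0.03      ]] [0.56028512 0.14775091 0.03      ]
fan side [[0.5208165  0.24973246 0.038     ]
 [0.66415702 0.18057455 0.038     ]
 [0.59412127 0.03826136 0.038     ]
 [0.45527082 0.10770938 0.038     ]] [0.5585914  0.14406944 0.038     ]Traceback (most recent call last):
  File "<stdin>", line 27, in <module>
  File "h.py", line 4, in ray
    c=c or bot.calibration(n)
           ~~~~~~~~~~~~~~~^^^
ValueError: time passes only in moves, steps and waits
```

```bash
cat > g.py <<'E'
# usage: python3 g.py x y z yaw_deg : needed tool-frame shift and turn
import sys,numpy as np
from station import bot
from scipy.spatial.transform import Rotation as R
o=bot.get_obs(); q=o['tool_rot']; M=R.from_quat(np.r_[q[1:],q[0]]).as_matrix(); p=o['eef_pos']
np.set_printoptions(precision=4,suppress=True)
yaw=np.degrees(np.arctan2(M[1,0],M[0,0]))
print('t',round(o['t'],2),'p',p,'yaw',yaw,'tilt z',M[:,2],'F',o['contact_force'],'T',o['torque'],'w',o['gripper_width'],'q',o['q'])
if len(sys.argv)>4:
    x,y,z,w=map(float,sys.argv[1:5]); T=np.array([x,y,z]); a=np.radians(w)
    D=np.array([[np.cos(a),np.sin(a),0],[np.sin(a),-np.cos(a),0],[0,0,-1]])
    print('shift tool',M.T@(T-p),'turn tool deg',np.degrees(R.from_matrix(M.T@D).as_rotvec()))
E
python3 -m crank '[[[-0.0414,-0.0317,0],[0,0,0],0.0854],[[-0.0414,-0.0317,0],[0,0,0],0.0854],[[-0.0414,-0.0317,0],[0,0,0],0.0854],[[-0.0414,-0.0317,0],[0,0,0],0.0854],[[-0.0414,-0.0317,0],[0,0,0],0.0854],[[-0.0414,-0.0317,0],[0,0,0],0.0854],[[-0.0414,-0.0317,0],[0,0,0],0.0854],[[-0.0414,-0.0317,0],[0,0,0],0.0854],[[-0.0414,-0.0317,0],[0,0,0],0.0854]]' 40; python3 g.py 0.4746 -0.170 0.16 155
```

```text
t: 1.23
eef_pos: [0.5009, 0.1989, 0.2099]
tool_rot: [-0.0, 0.212, 0.977, -0.0]
contact_force: [0.6, -0.2, 0.3]
gripper_width: 0.997
t 1.23 p [0.5009 0.1989 0.2099] yaw 155.55250106191878 tilt z [-0.0003 -0.0001 -1.    ] F [ 0.6162 -0.1582  0.3135] T [ 0.0226 -0.0401  0.0173] w 0.9974602648013623 q [-0.6567  0.2534  0.1945  1.8926 -0.0577  1.0012  0.707 ]
shift tool [-0.1288 -0.3467  0.05  ] turn tool deg [-0.0095 -0.0136  0.5525]
```

```bash
python3 -m crank '[[[-0.016,-0.0433,0.006],[0,0,0.07],0.0854],[[-0.016,-0.0433,0.006],[0,0,0.07],0.0854],[[-0.016,-0.0433,0.006],[0,0,0.07],0.0854],[[-0.016,-0.0433,0.006],[0,0,0.07],0.0854],[[-0.016,-0.0433,0.006],[0,0,0.07],0.0854],[[-0.016,-0.0433,0.006],[0,0,0.07],0.0854],[[-0.016,-0.0433,0.006],[0,0,0.07],0.0854],[[-0.016,-0.0433,0.006],[0,0,0.06],0.0854],[[0,0,0],[0,0,0],0.0854]]'; python3 g.py 0.4746 -0.170 0.052 155; python3 - <<'E'
from h import *
for n,b in(("top",(390,200,90,90,6)),("side",(270,240,110,105,6))):
    im,d=bot.read_camera(n); crop(np.clip(im*1.5,0,255).astype(np.uint8),*b,f"pics/{n}1.png")
E
```

```text
t: 2.35
eef_pos: [0.4705, -0.1716, 0.1616]
tool_rot: [-0.001, 0.22, 0.976, -0.001]
contact_force: [-0.3, 1.2, -0.2]
gripper_width: 1.0
t 2.35 p [ 0.4705 -0.1716  0.1616] yaw 154.60661046425315 tilt z [-0.0014 -0.0014 -1.    ] F [-0.324   1.1614 -0.189 ] T [ 0.0613 -0.0067 -0.0456] w 0.9998074845389704 q [-0.1195  0.2582  0.4049  2.0365 -0.1295  0.8721  1.4847]
shift tool [-0.0031  0.0034  0.1096] turn tool deg [-0.1051 -0.0382 -0.3934]
```

View pics/side1.png

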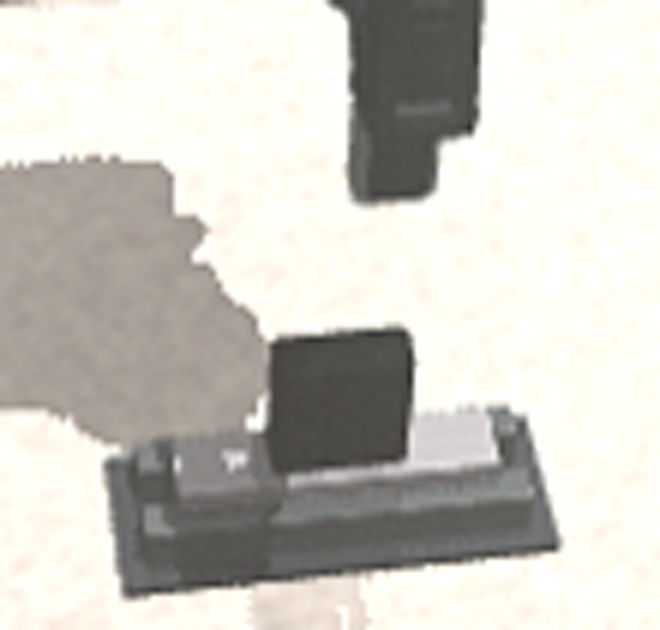

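```bash
python3 -m crank '[[[-0.0031,0.0034,0.02],[0,0,-0.4],0.0854],[[0,0,0.02],[0,0,0],0.0854],[[0,0,0],[0,0,0],0.0854],[[0,0,0],[0,0,0],0.0854]]'; python3 g.py 0.4746 -0.170 0.052 155
```

```text
t: 2.95
eef_pos: [0.4768, -0.1652, 0.1227]
tool_rot: [0.0, 0.212, 0.977, 0.0]
contact_force: [0.6, -0.6, 0.2]
gripper_width: 1.004
t 2.95 p [ 0.4768 -0.1652  0.1227] yaw 155.46864873757008 tilt z [ 0.0006  0.0002 -1.    ] F [ 0.6357 -0.5692  0.1829] T [ 0.0432  0.0132 -0.0118] w 1.0041295913079862 q [-0.1068  0.3217  0.3817  2.0625 -0.1678  0.7856  1.5188]
shift tool [ 0.     -0.0053  0.0707] turn tool deg [0.023  0.0281 0.4687]
```

```bash
python3 -m crank '[[[0,-0.0053,0.01],[0,0,0.4],0.0854],[[0,0,0.01],[0,0,0],0.0854],[[0,0,0],[0,0,0],0.0854],[[0,0,0],[0,0,0],0.0854]]'; python3 g.py 0.4746 -0.170 0.052 155;  python3 - <<'E'
from h import *
for n,b in(("top",(390,200,90,90,6)),("side",(270,240,110,105,6))):
    im,d=bot.read_camera(n); crop(np.clip(im*1.5,0,255).astype(np.uint8),*b,f"pics/{n}2.png")
E
python3 g.py
```

```text
t: 3.45
eef_pos: [0.4741, -0.1708, 0.1021]
tool_rot: [-0.0, 0.217, 0.976, -0.0]
contact_force: [-0.1, 0.4, -0.6]
gripper_width: 0.999
t 3.45 p [ 0.4741 -0.1708  0.1021] yaw 154.98543282702505 tilt z [-0.0002  0.     -1.    ] F [-0.1057  0.3833 -0.6288] T [ 0.0414  0.0038 -0.0228] w 0.999453056125719 q [-0.0861  0.3543  0.3741  2.0789 -0.1891  0.7402  1.5413]
shift tool [-0.0001  0.0009  0.0501] turn tool deg [-0.0022 -0.0085 -0.0146]
t 3.55 p [ 0.4743 -0.1708  0.1023] yaw 154.99218821835836 tilt z [ 0.0004 -0.     -1.    ] F [-0.3855  0.7822  0.004 ] T [0.0178 0.0285 0.0181] w 0.9975300420079882 q [-0.0862  0.354   0.3742  2.0786 -0.1891  0.7402  1.5414]
```

View pics/side2.png

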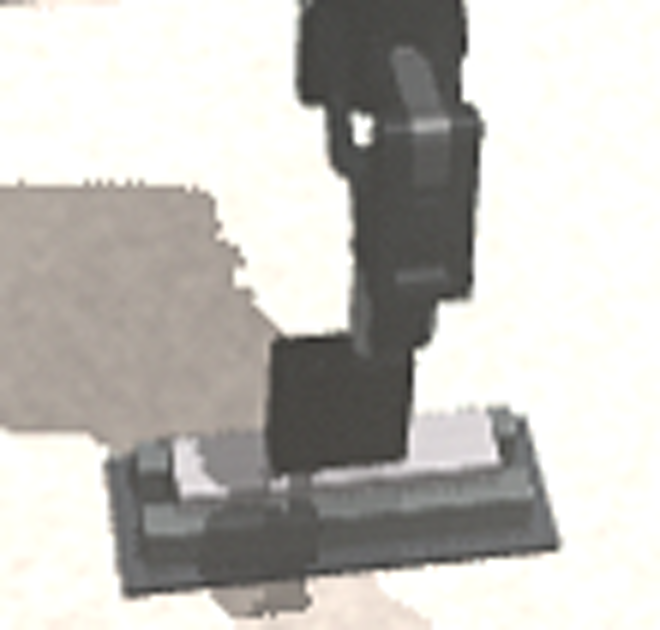

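View pics/top2.png

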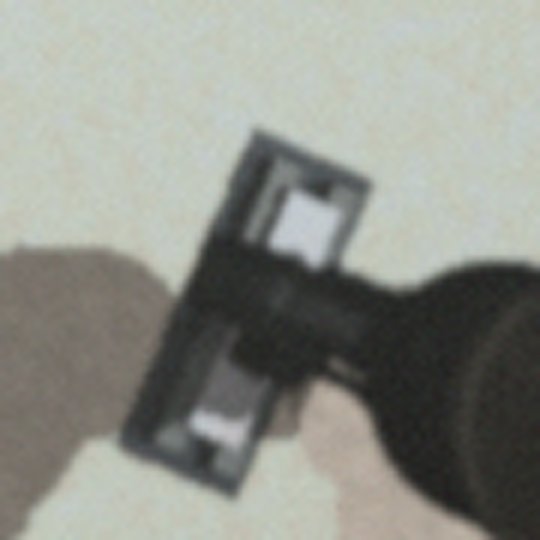

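```bash
python3 -m crank '[[[0,0.0005,0.015],[0,0,0],0.0854],[[0,0,0.015],[0,0,0],0.0854],[[0,0,0.012],[0,0,0],0.0854],[[0,0,0.008],[0,0,0],0.0854],[[0,0,0],[0,0,0],0.0854],[[0,0,0],[0,0,0],0.0854]]'; python3 g.py 0.4746 -0.170 0.052 155
```

```text
t: 4.3
eef_pos: [0.4745, -0.1704, 0.0523]
tool_rot: [0.0, 0.217, 0.976, 0.0]
contact_force: [-0.2, 0.3, 0.3]
gripper_width: 0.999
t 4.3 p [ 0.4745 -0.1704  0.0523] yaw 154.9864187195905 tilt z [ 0.0004 -0.0001 -1.    ] F [-0.2214  0.2786  0.3257] T [-0.0406  0.011  -0.0226] w 0.9985236973612421 q [-0.0519  0.4386  0.3371  2.1074 -0.2405  0.6308  1.585 ]
shift tool [0.0001 0.0004 0.0003] turn tool deg [ 0.0062  0.0254 -0.0136]
```

```bash
python3 -m crank '[[[0,0,0],[0,0,0],0.04],[[0,0,0],[0,0,0],0.025],[[0,0,0],[0,0,0],0.018],[[0,0,0],[0,0,0],0.012],[[0,0,0],[0,0,0],0.005],[[0,0,0],[0,0,0],0],[[0,0,0],[0,0,0],0],[[0,0,0],[0,0,0],0]]' 90; python3 g.py 0.4746 -0.170 0.052 155
```

```text
t: 5.3
eef_pos: [0.4745, -0.1702, 0.0525]
tool_rot: [0.0, 0.216, 0.976, 0.0]
contact_force: [-0.9, 0.2, 6.4]
gripper_width: 0.138
t 5.3 p [ 0.4745 -0.1702  0.0525] yaw 154.99497620869545 tilt z [ 0.0003  0.0004 -1.    ] F [-0.9376  0.2169  6.4035] T [ 0.2212  0.2873 -0.0721] w 0.1375411632083361 q [-0.052   0.4381  0.337   2.1074 -0.2406  0.6315  1.5851]
shift tool [-0.0001  0.0002  0.0005] turn tool deg [ 0.0265  0.0091 -0.005 ]
```

```bash
python3 -m crank '[[[0,0,-0.01],[0,0,0],0],[[0,0,-0.02],[0,0,0],0],[[0,0,-0.03],[0,0,0],0],[[0,0,-0.03],[0,0,0],0],[[0,0,0],[0,0,0],0],[[0,0,0],[0,0,0],0]]' 90; python3 g.py 0.560 0.1485 0.13 95.8; python3 - <<'E'
from h import *
for n,b in(("top",(390,200,90,90,6)),("side",(250,200,130,130,5))):
    im,d=bot.read_camera(n); crop(np.clip(im*1.5,0,255).astype(np.uint8),*b,f"pics/{n}3.png")
E
```

```text
t: 6.05
eef_pos: [0.4735, -0.1699, 0.1413]
tool_rot: [-0.001, 0.216, 0.976, 0.0]
contact_force: [-1.0, -0.5, -3.5]
gripper_width: 0.138
t 6.05 p [ 0.4735 -0.1699  0.1413] yaw 155.00985971528388 tilt z [-0.0013  0.0004 -1.    ] F [-1.0404 -0.4709 -3.5338] T [-0.0156  0.003  -0.0079] w 0.13836454895110892 q [-0.1141  0.2926  0.3997  2.0497 -0.153   0.8285  1.5088]
shift tool [0.0561 0.3251 0.0113] turn tool deg [-0.0501 -0.0664 59.2099]
```

View pics/side3.png

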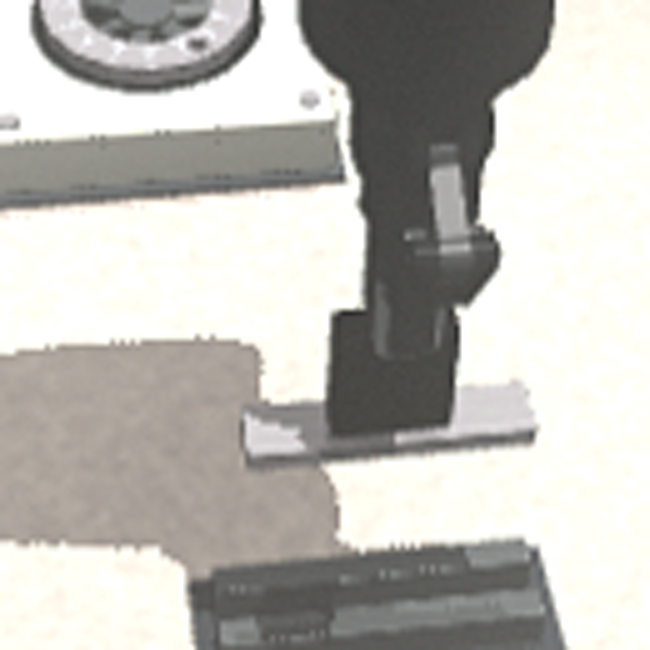

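View pics/top3.png

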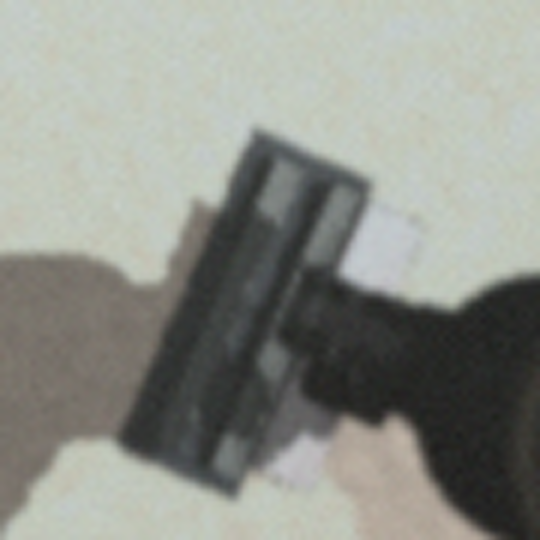

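```bash
python3 - <<'E'
from h import *
cr=lambda x,y:((x+.5)/5-.5+250,(y+.5)/5-.5+200)
w=onz("side",[cr(244,407),cr(247,456),cr(521,383),cr(536,430)],.1178)
a=w[:2].mean(0);b=w[2:].mean(0);e=a-b;print(w,(a+b)/2,np.linalg.norm(e),np.degrees(np.arctan2(e[1],e[0])))
E
```

```text
[[ 0.43259927 -0.14023703  0.1178    ]
 [ 0.421984   -0.15904077  0.1178    ]
 [ 0.52028477 -0.18207378  0.1178    ]
 [ 0.51163365 -0.20171278  0.1178    ]] [ 0.47162543 -0.17076609  0.1178    ] 0.09822103228358377 154.51994693723378
```

```bash
python3 -m crank '[[[0.0056,0.0325,0],[0,0,0],0],[[0.0056,0.0325,0],[0,0,0],0],[[0.0056,0.0325,0],[0,0,0],0],[[0.0056,0.0325,0],[0,0,0],0],[[0.0056,0.0325,0],[0,0,0],0],[[0.0056,0.0325,0],[0,0,0],0],[[0.0056,0.0325,0],[0,0,0],0],[[0.0056,0.0325,0],[0,0,0],0],[[0.0056,0.0325,0],[0,0,0],0],[[0.0056,0.0325,0],[0,0,0],0]]' 90
python3 -m crank '[[[0,0,0],[0,0,7.4],0],[[0,0,0],[0,0,7.4],0],[[0,0,0],[0,0,7.4],0],[[0,0,0],[0,0,7.4],0],[[0,0,0],[0,0,7.4],0],[[0,0,0],[0,0,7.4],0],[[0,0,0],[0,0,7.4],0],[[0,0,0],[0,0,7.4],0],[[0,0,0],[0,0,0],0],[[0,0,0],[0,0,0],0]]' 90; python3 g.py 0.560 0.1485 0.11 95.8
```

```text
t: 7.4
eef_pos: [0.5603, 0.1486, 0.1406]
tool_rot: [-0.001, 0.217, 0.976, -0.001]
contact_force: [-0.1, -0.1, -3.1]
gripper_width: 0.135
t: 8.65
eef_pos: [0.5605, 0.1478, 0.1414]
tool_rot: [-0.0, 0.67, 0.743, -0.001]
contact_force: [0.5, -0.2, -3.5]
gripper_width: 0.142
t 8.65 p [0.5605 0.1478 0.1414] yaw 95.94039310892528 tilt z [-0.001  -0.0007 -1.    ] F [ 0.5002 -0.1653 -3.4886] T [ 0.019  -0.0351  0.0335] w 0.14174765294147318 q [-0.7687  0.4357  0.5251  1.8815 -0.2738  0.8969 -0.0076]
shift tool [ 0.0007 -0.0004  0.0314] turn tool deg [-0.063   0.0311  0.1404]
```

```bash
python3 -m crank '[[[0.0007,-0.0004,0.02],[0,0,0.1],0],[[0,0,0.015],[0,0,0],0],[[0,0,0.010],[0,0,0],0],[[0,0,0],[0,0,0],0],[[0,0,0],[0,0,0],0]]' 90; python3 g.py 0.560 0.1485 0.0885 95.8; python3 - <<'E'
from h import *
for n,b in(("top",(245,165,100,100,6)),("side",(235,140,95,95,8))):
    im,d=bot.read_camera(n); crop(np.clip(im*1.5,0,255).astype(np.uint8),*b,f"pics/{n}4.png")
E
```

```text
t: 9.28
eef_pos: [0.5609, 0.1486, 0.0975]
tool_rot: [0.0, 0.671, 0.741, 0.0]
contact_force: [0.7, 0.7, -3.1]
gripper_width: 0.137
t 9.28 p [0.5609 0.1486 0.0975] yaw 95.69598928504918 tilt z [ 0.0007  0.0002 -1.    ] F [ 0.7402  0.669  -3.0863] T [-0.0448 -0.0101  0.0694] w 0.13726827731089353 q [-0.7432  0.4944  0.4953  1.9128 -0.3165  0.8106  0.0219]
shift tool [ 0.     -0.0009  0.009 ] turn tool deg [ 0.0419 -0.0071 -0.104 ]
```

View pics/side4.png

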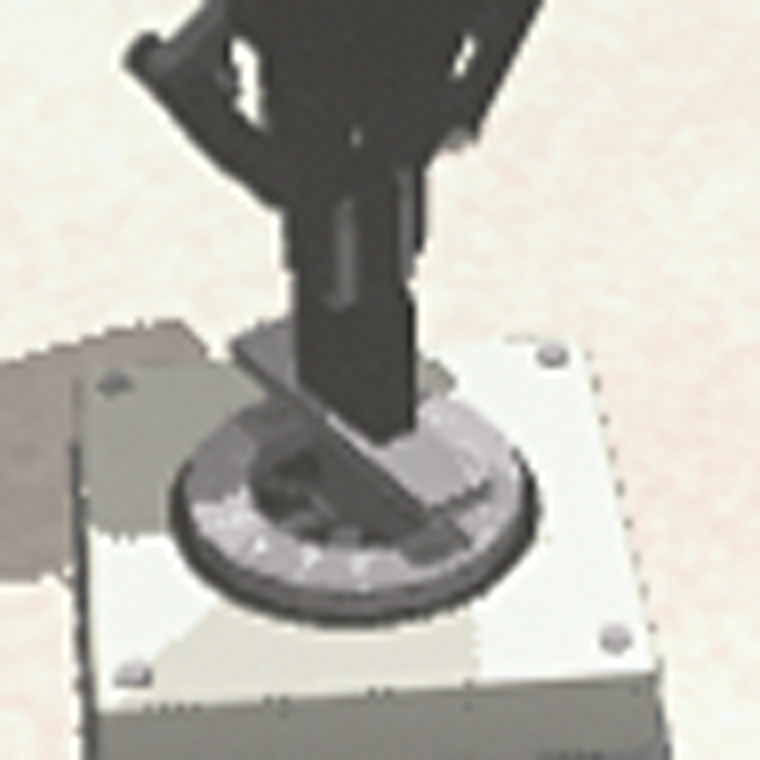

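View pics/top4.png

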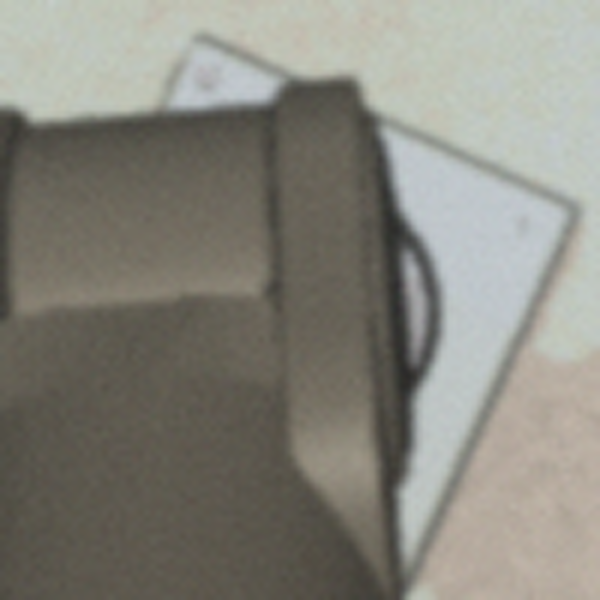

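```bash
python3 -m crank '[[[0,-0.0007,0.005],[0,0,-0.1],0],[[0,0,0.002],[0,0,0],0],[[0,0,0.001],[0,0,0],0],[[0,0,0.001],[0,0,0],0],[[0,0,0],[0,0,0],0]]' 90; python3 g.py 0.560 0.1485 0.0885 95.8
```

```text
t: 10.0
eef_pos: [0.5598, 0.1485, 0.088]
tool_rot: [0.0, 0.67, 0.742, -0.0]
contact_force: [0.6, -0.1, -3.0]
gripper_width: 0.141
t 10.0 p [0.5598 0.1485 0.088 ] yaw 95.79608744397527 tilt z [-0. -0. -1.] F [ 0.5917 -0.077  -3.0413] T [ 0.0425  0.0164 -0.0144] w 0.14104237004496994 q [-0.7375  0.5064  0.4875  1.9204 -0.3247  0.7925  0.0299]
shift tool [-0.      0.0002 -0.0005] turn tool deg [-0.002   0.0019 -0.0039]
```

```bash
python3 -m crank '[[[0,0,0.001],[0,0,0],0],[[0,0,0.001],[0,0,0],0],[[0,0,0],[0,0,0],0]]' 90; python3 g.py
```

```text
t: 10.38
eef_pos: [0.5596, 0.1486, 0.086]
tool_rot: [-0.0, 0.67, 0.742, -0.0]
contact_force: [-0.4, 0.6, -3.9]
gripper_width: 0.142
t 10.38 p [0.5596 0.1486 0.086 ] yaw 95.79864086176107 tilt z [-0.0002 -0.     -1.    ] F [-0.3574  0.608  -3.916 ] T [-0.0095  0.0023  0.0214] w 0.14221434767231958 q [-0.7362  0.5092  0.4858  1.9217 -0.3267  0.7887  0.0315]
```

```bash
python3 -m crank '[[[0,0,0.001],[0,0,0],0],[[0,0,0.001],[0,0,0],0],[[0,0,0],[0,0,0],0]]' 90; python3 g.py|cut -c1-200;python3 -m crank '[[[0,0,0.001],[0,0,0],0],[[0,0,0],[0,0,0],0]]' 90; python3 g.py
```

```text
t: 10.75
eef_pos: [0.5597, 0.1485, 0.084]
tool_rot: [-0.0, 0.67, 0.742, -0.0]
contact_force: [0.3, -0.8, -2.6]
gripper_width: 0.141
t 10.75 p [0.5597 0.1485 0.084 ] yaw 95.79684871678666 tilt z [-0.0002 -0.     -1.    ] F [ 0.2879 -0.763  -2.5766] T [0.0104 0.015  0.0231] w 0.14148149471260776 q [-0.7348  0.512   0.4842  1.9227 -0
t: 11.0
eef_pos: [0.5597, 0.1485, 0.083]
tool_rot: [-0.0, 0.67, 0.742, -0.0]
contact_force: [0.3, -0.9, -2.0]
gripper_width: 0.139
t 11.0 p [0.5597 0.1485 0.083 ] yaw 95.79685260623909 tilt z [-0.0002 -0.0001 -1.    ] F [ 0.3309 -0.9096 -2.0165] T [-0.0353 -0.     -0.009 ] w 0.13881595478615077 q [-0.7341  0.5134  0.4834  1.9233 -0.3295  0.7831  0.0338]
```

```bash
python3 -m crank '[[[0,0,0.001],[0,0,0],0],[[0,0,0.001],[0,0,0],0],[[0,0,0],[0,0,0],0]]' 90; python3 g.py|cut -c1-200; python3 -m crank '[[[0,0,0.0005],[0,0,0],0],[[0,0,0],[0,0,0],0]]' 90; python3 g.py;python3 - <<'E'
from h import *
for n,b in(("side",(235,140,95,95,8)),):
    im,d=bot.read_camera(n); crop(np.clip(im*1.5,0,255).astype(np.uint8),*b,f"pics/{n}5.png")
E
```

```text
t: 11.38
eef_pos: [0.5597, 0.1485, 0.081]
tool_rot: [-0.0, 0.67, 0.742, -0.0]
contact_force: [0.2, 0.1, -3.6]
gripper_width: 0.14
t 11.38 p [0.5597 0.1485 0.081 ] yaw 95.79404317416413 tilt z [-0.0002 -0.0001 -1.    ] F [ 0.2124  0.1416 -3.5778] T [0.0161 0.0358 0.0061] w 0.14035517407442624 q [-0.7327  0.5163  0.4817  1.9244 -0
t: 11.62
eef_pos: [0.5598, 0.1486, 0.0807]
tool_rot: [0.0, 0.67, 0.742, 0.0]
contact_force: [0.5, 0.3, -2.3]
gripper_width: 0.143
t 11.62 p [0.5598 0.1486 0.0807] yaw 95.79508216484541 tilt z [ 0.0002  0.0001 -1.    ] F [ 0.4658  0.251  -2.2951] T [-0.0148  0.004  -0.0423] w 0.14301568951136875 q [-0.7324  0.5168  0.4814  1.9245 -0.332   0.7783  0.0357]
```

View pics/side5.png

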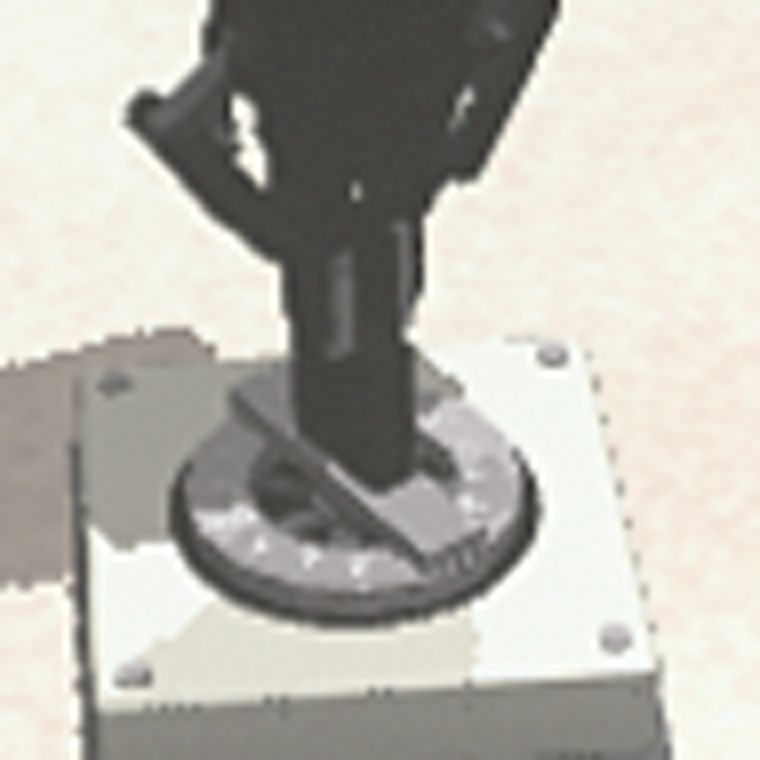

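```bash
python3 -m crank '[[[0,0,0],[0,0,2],0],[[0,0,0],[0,0,2],0],[[0,0,0],[0,0,2],0],[[0,0,0],[0,0,2],0],[[0,0,0],[0,0,2],0],[[0,0,0],[0,0,0],0]]' 90; python3 g.py 0.5598 0.1486 0.0807 90
```

```text
t: 12.42
eef_pos: [0.5596, 0.1485, 0.0806]
tool_rot: [-0.0, 0.733, 0.68, -0.0]
contact_force: [-3.7, -1.1, 1.4]
gripper_width: 0.137
t 12.43 p [0.5596 0.1485 0.0806] yaw 85.7582181234329 tilt z [-0.0003 -0.0001 -1.    ] F [-3.6632 -1.0949  1.3692] T [-0.2225  0.8322  0.2852] w 0.1368805863678361 q [-0.7659  0.5264  0.5277  1.9269 -0.3663  0.7842 -0.1078]
shift tool [ 0.0001  0.0002 -0.0001] turn tool deg [-0.0179  0.0079 -4.2418]
```

```bash
python3 -m crank '[[[0,0,0],[0,0,2.5],0],[[0,0,0],[0,0,2.5],0],[[0,0,0],[0,0,2.5],0],[[0,0,0],[0,0,2.5],0],[[0,0,0],[0,0,2.5],0],[[0,0,0],[0,0,2.5],0],[[0,0,0],[0,0,2.5],0],[[0,0,0],[0,0,0],0]]' 90; python3 g.py 0.5598 0.1486 0.0807 90
```

```text
t: 13.42
eef_pos: [0.5596, 0.1485, 0.0806]
tool_rot: [0.0, 0.828, 0.561, -0.0]
contact_force: [-3.9, -0.4, 3.3]
gripper_width: 0.142
t 13.43 p [0.5596 0.1485 0.0806] yaw 68.24265331558274 tilt z [-0.0002 -0.0002 -1.    ] F [-3.8616 -0.4376  3.3061] T [-0.2945  1.0873  0.2587] w 0.1424238755376628 q [-0.8229  0.5462  0.6085  1.9304 -0.4283  0.7961 -0.3565]
shift tool [ 0.0002  0.0001 -0.0001] turn tool deg [ -0.0107   0.0122 -21.7573]
```

```bash
for i in 1; do python3 -m crank '[[[0,0,0],[0,0,2],0],[[0,0,0],[0,0,2],0],[[0,0,0],[0,0,2],0],[[0,0,0],[0,0,2],0],[[0,0,0],[0,0,0],0]]' 90; done; python3 g.py
```

```text
t: 14.05
eef_pos: [0.5597, 0.1485, 0.0806]
tool_rot: [0.0, 0.865, 0.502, -0.0]
contact_force: [-4.7, -2.1, 3.8]
gripper_width: 0.142
t 14.05 p [0.5597 0.1485 0.0806] yaw 60.23537424339449 tilt z [-0.0001 -0.0001 -1.    ] F [-4.6931 -2.0812  3.7509] T [-0.3291  1.1866  0.2233] w 0.14153457097943145 q [-0.8484  0.5565  0.6453  1.9319 -0.4573  0.8028 -0.4696]
```

```bash
python3 -m crank '[[[0,0,0],[0,0,2],0],[[0,0,0],[0,0,2],0],[[0,0,0],[0,0,0],0]]' 90; python3 g.py
```

```text
t: 14.42
eef_pos: [0.5597, 0.1485, 0.0806]
tool_rot: [-0.0, 0.882, 0.471, -0.0]
contact_force: [-4.9, -2.2, 3.7]
gripper_width: 0.146
t 14.43 p [0.5597 0.1485 0.0806] yaw 56.184212118734486 tilt z [-0.0002 -0.0001 -1.    ] F [-4.9138 -2.1968  3.6745] T [-0.3247  1.1818  0.2775] w 0.14642055154662276 q [-0.861   0.562   0.6639  1.9327 -0.4722  0.8065 -0.5265]
```

Turned 39.6° so far. Small steps from here on, watching the torque.

```bash
python3 -m crank '[[[0,0,0],[0,0,1.5],0],[[0,0,0],[0,0,1.5],0],[[0,0,0],[0,0,0],0]]' 90; python3 g.py
```

```text
t: 14.8
eef_pos: [0.5596, 0.1486, 0.0806]
tool_rot: [0.0, 0.894, 0.448, -0.0]
contact_force: [-5.1, -2.4, 3.0]
gripper_width: 0.141
t 14.8 p [0.5596 0.1486 0.0806] yaw 53.27245512523323 tilt z [-0.0002 -0.0004 -1.    ] F [-5.1395 -2.3959  2.9802] T [-0.4013  1.1289  0.6593] w 0.14133514189553517 q [-0.8704  0.5663  0.6775  1.9332 -0.4827  0.8094 -0.568 ]
```

```bash
python3 -m crank '[[[0,0,0],[0,0,1.5],0],[[0,0,0],[0,0,1.5],0],[[0,0,0],[0,0,0],0]]' 90; python3 g.py
```

```text
t: 15.18
eef_pos: [0.5596, 0.1486, 0.0806]
tool_rot: [0.0, 0.905, 0.426, -0.0]
contact_force: [-4.4, -2.5, 3.6]
gripper_width: 0.139
t 15.18 p [0.5596 0.1486 0.0806] yaw 50.40035924400478 tilt z [-0.0002 -0.0009 -1.    ] F [-4.3802 -2.5322  3.6314] T [-0.439   1.2373  1.384 ] w 0.13936331493483442 q [-0.8799  0.5707  0.6909  1.9336 -0.493   0.8124 -0.609 ]
```

```bash
python3 -m crank '[[[0,0,0],[0,0,1.5],0],[[0,0,0],[0,0,1.5],0],[[0,0,0],[0,0,0],0]]' 90; python3 g.py
```

```text
t: 15.55
eef_pos: [0.5597, 0.1486, 0.0806]
tool_rot: [0.001, 0.915, 0.403, -0.0]
contact_force: [-4.7, -2.7, 3.7]
gripper_width: 0.136
t 15.55 p [0.5597 0.1486 0.0806] yaw 47.492715765844196 tilt z [-0.0001 -0.0013 -1.    ] F [-4.6869 -2.7143  3.7284] T [-0.5232  1.1258  1.8606] w 0.13619747451778794 q [-0.8892  0.5753  0.7046  1.934  -0.5035  0.8154 -0.6502]
```

```bash
python3 -m crank '[[[0,0,0],[0,0,-1.5],0],[[0,0,0],[0,0,-1.5],0],[[0,0,0],[0,0,0],0]]' 90; python3 g.py
```

```text
t: 15.92
eef_pos: [0.5596, 0.1486, 0.0806]
tool_rot: [0.0, 0.905, 0.426, -0.0]
contact_force: [-5.6, -1.8, 2.8]
gripper_width: 0.139
t 15.93 p [0.5596 0.1486 0.0806] yaw 50.420239249845 tilt z [-0.0002 -0.0007 -1.    ] F [-5.5997 -1.8345  2.8145] T [-0.4007  1.1903  1.3089] w 0.138650850469196 q [-0.8795  0.5705  0.6906  1.9337 -0.4929  0.8123 -0.6086]
```

```bash
python3 -m crank '[[[0,0,0],[0,0,-1.5],0],[[0,0,0],[0,0,-1.5],0],[[0,0,0],[0,0,-0.8],0],[[0,0,0],[0,0,0],0]]' 90; python3 g.py
```

```text
t: 16.42
eef_pos: [0.5596, 0.1485, 0.0806]
tool_rot: [-0.0, 0.891, 0.454, -0.0]
contact_force: [-4.6, -1.8, 3.1]
gripper_width: 0.141
t 16.43 p [0.5596 0.1485 0.0806] yaw 54.053791850219966 tilt z [-0.0002 -0.     -1.    ] F [-4.553  -1.7648  3.0527] T [-0.3216  1.2038  0.5301] w 0.14125383352715826 q [-0.8676  0.565   0.6735  1.9331 -0.4799  0.8086 -0.5568]
```

```bash
python3 -m crank '[[[0,0,0],[0,0,-1.2],0],[[0,0,0],[0,0,-0.6],0],[[0,0,0],[0,0,0],0]]' 90; python3 g.py
```

```text
t: 16.8
eef_pos: [0.5597, 0.1485, 0.0806]
tool_rot: [-0.0, 0.884, 0.468, 0.0]
contact_force: [-4.7, -1.7, 2.7]
gripper_width: 0.139
t 16.8 p [0.5597 0.1485 0.0806] yaw 55.81070482367768 tilt z [-0.      0.0001 -1.    ] F [-4.6675 -1.6658  2.7041] T [-0.3048  1.1238  0.1404] w 0.13865130873548825 q [-0.8618  0.5624  0.6654  1.9328 -0.4736  0.8067 -0.5317]
```

```bash
python3 -m crank '[[[0,0,0],[0,0,-0.6],0],[[0,0,-0.001],[0,0,0],0],[[0,0,-0.002],[0,0,0],0],[[0,0,0],[0,0,0],0]]' 90; python3 g.py
```

```text
t: 17.3
eef_pos: [0.5599, 0.1489, 0.0835]
tool_rot: [-0.0, 0.881, 0.473, 0.0]
contact_force: [-0.8, 0.2, -3.1]
gripper_width: 0.138
t 17.3 p [0.5599 0.1489 0.0835] yaw 56.50878278516701 tilt z [ 0.0003  0.0002 -1.    ] F [-0.8407  0.2201 -3.1263] T [-0.1019  0.5105  0.065 ] w 0.13789275494097153 q [-0.8628  0.5576  0.6654  1.9307 -0.4676  0.8111 -0.5253]
```

```bash
python3 -m crank '[[[0,0,-0.004],[0,0,0],0],[[0,0,-0.006],[0,0,0],0],[[0,0,-0.015],[0,0,0],0],[[0,0,-0.02],[0,0,0],0],[[0,0,-0.015],[0,0,0],0],[[0,0,0],[0,0,-8],0],[[0,0,0],[0,0,-8],0],[[0,0,0],[0,0,-8],0],[[0,0,0],[0,0,-8],0],[[0,0,0],[0,0,-8],0]]' 90 && python3 -m crank '[[[0,0,0],[0,0,-8],0],[[0,0,0],[0,0,-8],0],[[0,0,0],[0,0,-8],0],[[0,0,0],[0,0,-8],0],[[0,0,0],[0,0,-8],0],[[0,0,0],[0,0,-8],0],[[0,0,0],[0,0,-8],0],[[0,0,0],[0,0,-2.5],0],[[0,0,0],[0,0,0],0],[[0,0,0],[0,0,0],0]]' 90; python3 g.py 0.4745 -0.1702 0.143 155
```

```text
t: 18.55
eef_pos: [0.5601, 0.1485, 0.1446]
tool_rot: [0.0, 0.664, 0.747, 0.0]
contact_force: [0.0, -0.3, -2.3]
gripper_width: 0.138
t: 19.8
eef_pos: [0.5599, 0.1485, 0.1441]
tool_rot: [0.0, 0.217, 0.976, 0.0]
contact_force: [0.3, -0.1, -2.7]
gripper_width: 0.141
t 19.8 p [0.5599 0.1485 0.1441] yaw 154.93181763040502 tilt z [ 0.0006  0.     -1.    ] F [ 0.2949 -0.15   -2.6673] T [-0.0081  0.003   0.0313] w 0.1412299634547517 q [-0.6047  0.4021  0.3044  1.8709 -0.1512  0.8903  0.9055]
shift tool [-0.0576 -0.3248  0.001 ] turn tool deg [ 0.0157  0.0325 -0.0682]
```

```bash
python3 -m crank '[[[-0.0064,-0.0361,0],[0,0,0],0],[[-0.0064,-0.0361,0],[0,0,0],0],[[-0.0064,-0.0361,0],[0,0,0],0],[[-0.0064,-0.0361,0],[0,0,0],0],[[-0.0064,-0.0361,0],[0,0,0],0],[[-0.0064,-0.0361,0],[0,0,0],0],[[-0.0064,-0.0361,0],[0,0,0],0],[[-0.0064,-0.0361,0],[0,0,0],0],[[-0.0064,-0.036,0],[0,0,0],0],[[0,0,0],[0,0,0],0]]' 90; python3 g.py 0.4745 -0.1702 0.143 155; python3 - <<'E'
from h import *
for n,b in(("top",(245,165,100,100,6)),("side",(250,170,130,130,5))):
    im,d=bot.read_camera(n); crop(np.clip(im*1.5,0,255).astype(np.uint8),*b,f"pics/{n}6.png")
E
python3 g.py 0.4745 -0.1702 0.143 155
```

```text
t: 21.05
eef_pos: [0.4735, -0.1736, 0.144]
tool_rot: [0.0, 0.22, 0.976, -0.001]
contact_force: [-0.6, 0.6, -1.6]
gripper_width: 0.143
t 21.05 p [ 0.4735 -0.1736  0.144 ] yaw 154.62746670495244 tilt z [ 0.0002 -0.0014 -1.    ] F [-0.5797  0.6448 -1.5794] T [ 0.0304 -0.0118 -0.0134] w 0.14335717522897 q [-0.1281  0.2914  0.424   2.0472 -0.1586  0.8333  1.515 ]
shift tool [0.0006 0.0035 0.001 ] turn tool deg [-0.069   0.046  -0.3726]
t 21.15 p [ 0.4747 -0.1702  0.1438] yaw 154.9149070305078 tilt z [ 0.0004  0.0002 -1.    ] F [ 0.0567  0.6428 -3.2385] T [0.0687 0.0238 0.0406] w 0.1444133715067656 q [-0.131   0.2916  0.4203  2.0469 -0.1596  0.8332  1.5142]
shift tool [ 0.0002 -0.0001  0.0008] turn tool deg [ 0.0196  0.0145 -0.0851]
```

View pics/side6.png

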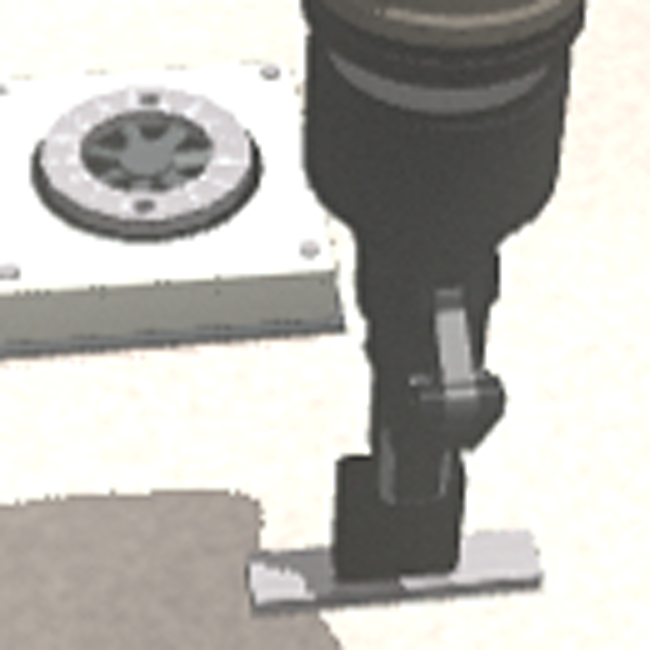

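View pics/top6.png

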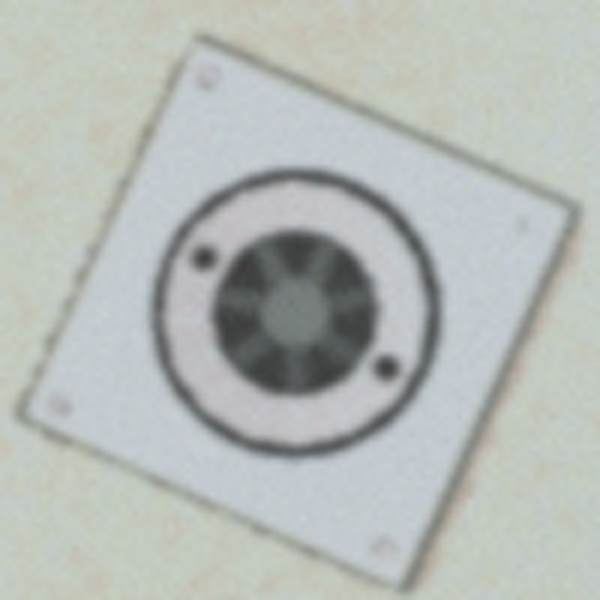

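```bash
python3 - <<'E'
from h import *
C=bot.calibration("top")
def refine(im,p,r=4):
    g=cv2.cvtColor(im,cv2.COLOR_RGB2GRAY).astype(float); p=np.array(p,float)
    for _ in range(5):
        x,y=np.round(p).astype(int); Y,X=np.mgrid[y-r:y+r+1,x-r:x+r+1]; w=g[y-r:y+r+1,x-r:x+r+1]
        m=np.clip(np.median(w)*.95-w,0,None)*((X-p[0])**2+(Y-p[1])**2<=12); p=np.array([(m*X).sum(),(m*Y).sum()])/m.sum()
    return p
def ang(im,ps):
    q=[refine(im,p) for p in ps]; o,d=ray("top",q,C); w=o+d*((.047-o[2])/d[:,2])[:,None]; e=w[0]-w[1]
    return np.degrees(np.arctan2(e[1],e[0])),w.mean(0),np.linalg.norm(e)
print(ang(np.load('top0.npz')['im'],[(276.5,219),(312,215)]))
im,_=bot.read_camera("top"); print(ang(im,[(245+204/6,165+258/6),(245+387/6,165+368/6)]))
cr=lambda x,y:((x+.5)/5-.5+250,(y+.5)/5-.5+170)
w=onz("side",[cr(250,560),cr(252,607),cr(527,533),cr(541,580)],.1203)
a=w[:2].mean(0);b=w[2:].mean(0);e=a-b;print((a+b)/2,np.linalg.norm(e),np.degrees(np.arctan2(e[1],e[0])))
E
```

```text
(np.float64(95.89658762917718), array([0.56035891, 0.14908401, 0.047     ]), np.float64(0.08015575947456911))
(np.float64(58.27632989224798), array([0.56034032, 0.14906508, 0.047     ]), np.float64(0.0798652885177839))
[ 0.47163993 -0.17384653  0.1203    ] 0.09794913928680986 155.02962338496118
```

```bash
python3 -m crank '[[[0,0,0.02],[0,0,-0.1],0],[[0,0,0.025],[0,0,0],0],[[0,0,0.02],[0,0,0],0],[[0,0,0.01],[0,0,0],0],[[0,0,0],[0,0,0],0],[[0,0,0],[0,0,0],0]]' 90; python3 g.py 0.4745 -0.1702 0.0525 155
```

```text
t: 21.95
eef_pos: [0.4754, -0.1701, 0.0693]
tool_rot: [0.001, 0.215, 0.977, 0.0]
contact_force: [-0.9, -0.2, -2.9]
gripper_width: 0.144
t 21.95 p [ 0.4754 -0.1701  0.0693] yaw 155.11684524059632 tilt z [ 0.0013 -0.0001 -1.    ] F [-0.9194 -0.2292 -2.9328] T [ 0.0004 -0.0111  0.0363] w 0.1440016851990501 q [-0.0827  0.4125  0.3729  2.099  -0.2382  0.6683  1.586 ]
shift tool [ 0.0008 -0.0005  0.0168] turn tool deg [0.0229 0.0685 0.1169]
```

```bash
python3 -m crank '[[[0.0006,-0.0004,0.003],[0,0,0],0],[[0,0,0.003],[0,0,0],0],[[0,0,0.003],[0,0,0],0],[[0,0,0.002],[0,0,0],0],[[0,0,0],[0,0,0],0]]' 90; python3 g.py 0.4745 -0.1702 0.0525 155
```

```text
t: 22.58
eef_pos: [0.4738, -0.1703, 0.0574]
tool_rot: [-0.0, 0.216, 0.976, -0.0]
contact_force: [-0.4, -0.0, -2.8]
gripper_width: 0.146
t 22.57 p [ 0.4738 -0.1703  0.0574] yaw 155.09513432512512 tilt z [-0.0005  0.0001 -1.    ] F [-0.3837 -0.0324 -2.8453] T [-0.0343 -0.0315 -0.0131] w 0.14628714827626368 q [-0.0729  0.4319  0.3629  2.1071 -0.2503  0.6433  1.5972]
shift tool [-0.0006  0.0004  0.0049] turn tool deg [-0.0061 -0.0269  0.0951]
```

Pins are in the slot (no contact force at z = 57 mm); lowering the rest.

```bash
python3 -m crank '[[[0,0,0.002],[0,0,0],0],[[0,0,0.0015],[0,0,0],0],[[0,0,0.001],[0,0,0],0],[[0,0,0.0005],[0,0,0],0],[[0,0,0],[0,0,0],0]]' 90; python3 g.py 0.4745 -0.1702 0.0525 155
```

```text
t: 23.2
eef_pos: [0.4739, -0.1703, 0.0526]
tool_rot: [-0.0, 0.216, 0.976, 0.0]
contact_force: [0.1, -0.2, -1.9]
gripper_width: 0.139
t 23.2 p [ 0.4739 -0.1703  0.0526] yaw 155.09936414988815 tilt z [-0.      0.0001 -1.    ] F [ 0.1168 -0.1768 -1.9172] T [ 0.0685  0.0792 -0.0006] w 0.13942388845392936 q [-0.0689  0.4401  0.3584  2.1093 -0.2557  0.6327  1.6018]
shift tool [-0.0005  0.0003  0.0001] turn tool deg [ 0.0032 -0.0041  0.0994]
```

Just at the rails; a touch lower, then release and retreat.

```bash
python3 -m crank '[[[0,0,0.0004],[0,0,0],0],[[0,0,0],[0,0,0],0.014],[[0,0,0],[0,0,0],0.02],[[0,0,0],[0,0,0],0.03],[[0,0,0],[0,0,0],0.05],[[0,0,0],[0,0,0],0.07],[[0,0,0],[0,0,0],0.0854],[[0,0,0],[0,0,0],0.0854],[[0,0,0],[0,0,0],0.0854]]' 20; python3 g.py
```

```text
t: 24.32
eef_pos: [0.4739, -0.1703, 0.0522]
tool_rot: [0.0, 0.216, 0.976, 0.0]
contact_force: [-0.1, 0.2, 0.4]
gripper_width: 0.996
t 24.32 p [ 0.4739 -0.1703  0.0522] yaw 155.09580758626603 tilt z [ 0.  0. -1.] F [-0.1237  0.2349  0.4081] T [ 0.0102 -0.0259  0.0205] w 0.9962629108894967 q [-0.0686  0.4409  0.3581  2.1096 -0.2561  0.6316  1.6022]
```

```bash
python3 -m crank '[[[0,0,-0.01],[0,0,0],0.0854],[[0,0,-0.02],[0,0,0],0.0854],[[0,0,-0.03],[0,0,0],0.0854],[[0,0,-0.04],[0,0,0],0.0854],[[0,0,-0.04],[0,0,0],0.0854],[[0,0.04,0],[0,0,0],0.0854],[[0,0.04,0],[0,0,0],0.0854],[[0,0.04,0],[0,0,0],0.0854],[[0,0.03,0],[0,0,0],0.0854],[[0,0,0],[0,0,0],0.0854]]'; python3 -m crank '[[[0,0,0],[0,0,0],0.0854],[[0,0,0],[0,0,0],0.0854]]'; python3 - <<'E'
from h import *
for n,b in(("top",(390,200,90,90,6)),("side",(270,260,110,90,7))):
    im,d=bot.read_camera(n); crop(np.clip(im*1.5,0,255).astype(np.uint8),*b,f"pics/{n}7.png"); cv2.imwrite(f"pics/{n}7f.png",im[:,:,::-1])
E
```

```text
t: 25.58
eef_pos: [0.5379, -0.0315, 0.1926]
tool_rot: [0.0, 0.213, 0.977, 0.0]
contact_force: [0.3, -0.4, -0.4]
gripper_width: 0.999
t: 25.82
eef_pos: [0.5366, -0.0357, 0.1924]
tool_rot: [0.0, 0.217, 0.976, -0.0]
contact_force: [0.9, -0.4, -0.5]
gripper_width: 0.998
```

View pics/side7.png

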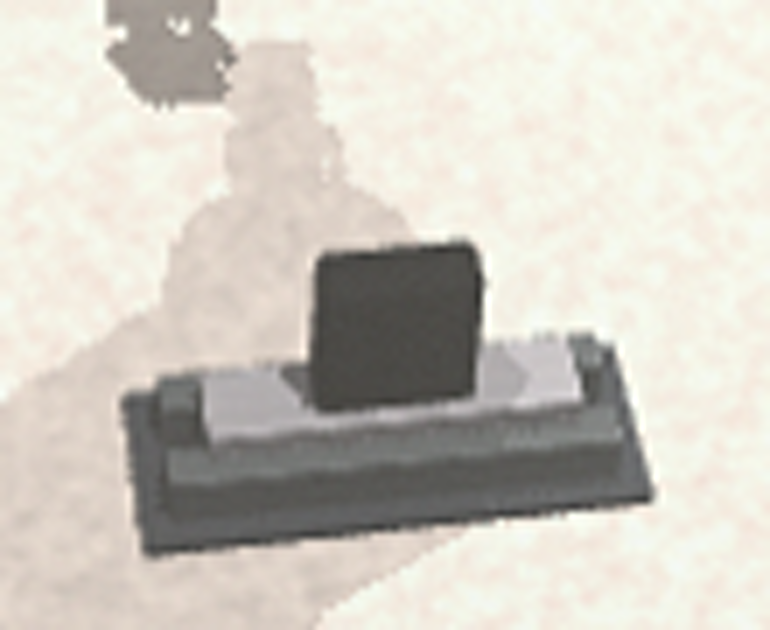

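View pics/top7f.png

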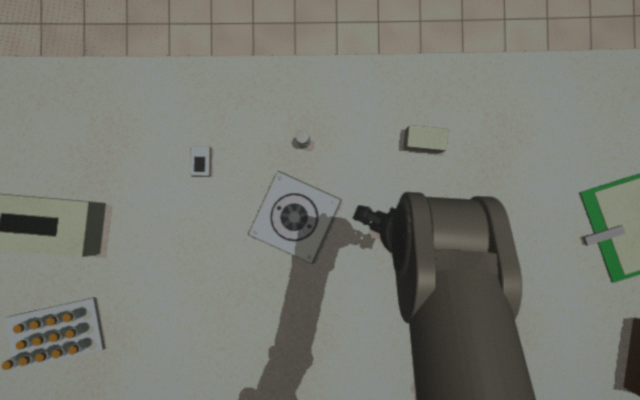

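The spanner lies upright on the rails with its pins in the slot: handle at about (397, 325) in the side crop, bar level from (205, 410) to (578, 370). The vial (302, 140), carton (427, 139) and logger (200, 162) are unmoved in the top view, and the arm is clear of everything.

```bash
python3 -c "
from station import bot
print(bot.hand_in())"
```

```text
the job is handed in; nothing more can be done
None
```

I turned the ring clockwise to its stop with the pin spanner, laid the spanner back in its rest, and handed the job in at about 26 s. The hand-in gives no verdict, so success rests on my own checks.

- **Pins in the holes:** Both pins went in without resistance, about 8 mm deep, before any turning. The side view showed the bar lying flat on the ring.
- **Stop reached:** The turning torque, about 0.25–0.3 N m while the ring moved, climbed steadily to 1.86 N m at the stop. I unloaded it before lifting the spanner out.
- **Ring angle:** The hole line in the top camera went from 95.9° to 58.3°, a turn of 37.6° (0.656 rad). That is only just above the 0.65 rad minimum possible, so the ring must have started near 0.85 rad. The torque rise, not the pictures, shows it reached the stop.
- **Force margin:** I turned about 6° past first stop contact before backing off. From the torque I estimate the spanner then pressed on the ring with about 46 N plus a few newtons of side and vertical load, against the 60 N limit. I could not measure that force directly.
- **Final state:** The side picture shows the spanner upright on the rails with its pins in the slot. By eye the vial, carton and logger had not moved, and the arm was clear of everything with about zero force.
- **Small disagreements:** The gripper read about 12 mm open on the 16 mm handle, though the grip held. The two cameras disagreed by about 1–2 mm on positions.

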